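# Roll the support under the clamped bone

### The job

Before the clamped practice thigh bone is drilled, its free end needs a support: with fingertips on top of the grey support roll, roll it along the mat until it lies centred beneath the two knuckles at the bone's free end, square across the bone, then let go and leave it at rest there. Push only from on top and keep the roll slow and under control all the way; do not grip it or lift it. Do not bump the bone, and leave the drill, the forearm bones and the drill guide where they are.

Things in the scene. Friction and masses are not known exactly. Their poses are not given: they have to be found in the camera images.
- support_roll: Support roll: solid hard-plastic cylinder, grey, 70 mm diameter, 240 mm long, about 0.45 kg, lying on the 4 mm mat (its top 74 mm above the bench). Origin at its centre; x along its length; y, z turn as it rolls, z up at the start. Rolls with slight resistance, so a slow roll dies out in about 1 cm. A fingertip that grips its top moves twice as far as its centre. Starts beyond the bone's free end.
- clamped_bone: Cream thigh bone level in a black bench clamp, all fixed. Origin on the mat below the middle of the two knuckles; y along the bone from knuckles to clamp, x across. Knuckles: lobes side by side, 94 mm across, 56 mm along the bone, 78 to 148 mm above the mat. Shaft 28 mm thick, axis 117 mm up; clamp at y 262 mm, 148 mm tall. The roll passes below with 8 mm to spare; its ends stick out.
- knuckles (a point): The lowest level of the two knuckles, midway between them, 78 mm above the mat: the roll's axis shall finally pass below this point.
- bone_drill: Bystander: aluminium pistol-shaped surgical drill, standing on its black battery foot (85 x 62 mm), 192 mm tall, barrel about 185 mm long pointing along its x. Origin within 10 mm of the middle of its foot, on the mat. A fixed blue steriliser basket, 132 mm high, stands beyond it at the bench's far right corner.
- forearm_bones: Bystander: cream pair of forearm bones lying side by side, 240 mm long along x, 40 mm wide, 21 mm high. Origin on the mat below the middle.
- drill_guide: Bystander: steel double drill guide lying flat, 160 mm long along x, about 100 mm wide, 12 mm high. Origin on the mat below the middle.

How it is judged:
By the outcome, as a careful person would: the job done as asked, in the order asked, and still so for the second after the job is handed in, with the robot touching nothing.
It also fails if it takes over 64 s, if anything falls off the work surface, if the arm or the gripper's body presses on something with over 40 N, if the wrist force passes 120 N, or if a joint passes its speed limit or range.

### The arm

A 6-joint arm with a two-finger parallel gripper is mounted at the origin on the work surface. World frame = base frame: x ahead of the robot, y to its left, z up, the work surface at z = 0. Lengths are in mm, angles in rad, forces in N, time in s.
With the tool pointing down it reaches from about 250 to 775 mm from the base axis. Payload 8.9 kg.
Tool frame: the origin (TCP) lies at the very end of the fingers, on their centre line; the grasp point (between the pads) lies 19 mm behind it (r.grip_point_offset is the distance from the TCP to the grasp point, in mm); z points along the fingers, y is the line along which they close (so a half turn about z gives the same grasp; the last joint's range is limited). The gripper opens to 85 mm and grips with 20 to 120 N. Pads are 22 mm wide; open, the fingers measure 114 mm over their backs; the gripper's body (76 mm by 85 mm) begins 54 mm behind the grasp point. The pads swing forward as they close: fully open they stand 13 mm farther back than shut.
Start: joints at [0.991, 0.291, -0.153, 1.127, 0, 1.431], TCP at [223.992, 474.817, 231.305] pointing down, gripper open.
Joint ranges: [-2.52, 2.52], [-0.91, 1.74], [-1.3, 1.37], [-1.96, 2.02], [-1.52, 1.47], [-3.14, 3.14]. Speed limits (rad/s): [2.22, 2.22, 2.79, 3.14, 3.14, 3.14].

### API

Orientations are given as a 3x3 rotation matrix whose columns are the frame's x, y, z axes.
In Python, from bench import r gives the robot as it stands. The module is installed in compiled form; this text tells all that it offers.
- The arm moves only by the tool arm_command, never from a script. Its argument "increments" is a list of rows, each an object with "hand": the gripper's target within -1 to 1 (fully open at 1, half-way at 0, shut at -1); "slide": the shift along the world's x, y, z scaled (see below), a list of three; "spin": the turn about the world's z scaled (see below). A call has exactly 5 rows; each row shifts and turns the commanded pose from where the row before left it; what a row does not reach is not made up. The controller multiplies each number of a shift by 0.025 m and each number of a turn by 8 degrees. A row lasts 1/8 s, in which the tool goes at most 62.5 mm and 10.7 degrees, less where a joint would pass 70% of its speed; a pose out of reach is approached as far as the arm can. A call with a number of a shift or a turn outside -1 to 1 is refused whole. A call with a gripper value outside its range is refused whole. The fingers move at their own pace and stop on an object; the grip force is fixed at half the most. Time passes only in rows, so rows that do not move let the fingers close, or fill a call up. It gives the time, the measured TCP pose, the force, the opening and the grip force at its end, in the units of the state.
- r.read_state(): the state, without advancing time (a new reading comes with each control period).
- r.get_image(name): name is "scene" or "top"; returns a dict with "image" (420x560x3 uint8, red, green, blue), "camera_matrix" (3x3 intrinsics, pixels), "eye" and "orientation" of the camera in the world. Camera axes: x right, y up, looking along -z (the intrinsics and any distortion apply to the point x, -y, -z); pixel columns grow to the right and rows downward; lengths in mm; the calibration is good to about 2 mm. A picture is of the moment at which its call begins. There is no depth.
- r.sign_off(): hands the job in; it is judged then, once.
Trained networks look in a picture, given as the dict that the camera call returned (one of the last four; its "shot" number tells which), for a name from the list of things; names that differ only in an ending like _2 or _b are one class to them, and where a whole thing is asked for, a point or a joint stands for the part that bears it (a point fixed in the world has none). Each returns a list of dicts, best first, with "confidence" (0 to 1); they miss things now and then, are a little off and sometimes report something else, mostly with a low value. They report only what shows in the picture. A call takes as long as a camera call.
- r.boxes_of(label, picture): "rect" ([left, top, right, bottom] in pixels, round what is visible of it).
- r.regions_of(label, picture): "mask" (420x560 bool, what is visible of it) and "rect" ([left, top, right, bottom] in pixels, round what is visible of it).
- r.place_of(label, picture): "xy" ([column, row] in pixels: a listed point, or the origin of a listed thing).
The state is a dict: "time_s": time; "qpos": joint angles; "joint_velocities": joint speeds; "effort": joint torques, N m; "ee_pos": TCP position; "orientation": TCP orientation; "ft_force": force on the tool from outside, world axes, zero at the start; "wrist_torque": the same for the moment, N m; "width": finger opening in mm; "grip_force": force on a finger pad.
Only numpy, scipy, OpenCV 4.12 (cv2) and the standard library are available. Lean on these libraries where they do the work, as an engineer would, in place of code of your own. Each camera call takes 0.05 s, during which the arm holds its last target. There are 200 camera calls.

## Working session

There is one attempt and no reset: what is moved stays moved. The work goes in short steps, Python scripts to look and compute and a tool call to move; the robot and the scene stay as the last step left them, time stands still between calls to the robot, and variables do not carry over. Pictures are saved under pics/ and viewed, at most 10 in all, crops included, and the job is handed in when it is done.

Besides the shell and the picture viewer there is one more tool, called after "Request:" as name(argument=value, ...) on one line, values as JSON. arm_command: Moves the arm, as the interface text tells. Shifts and turns lie within -1 to 1; 1 stands for 0.025 m of shift or 8 degrees of turn. Its arguments: {"type":"object","properties":{"increments":{"type":"array"}},"required":["increments"]}

```bash
mkdir -p pics
cat > h.py <<'E'
import numpy as np, cv2
from bench import r
def ray(p,uv):
    K=np.array(p["camera_matrix"]);d=np.linalg.inv(K)@np.array([uv[0],uv[1],1.]);d=np.array([d[0],-d[1],-d[2]])
    return np.array(p["eye"]),np.array(p["orientation"])@d
def at(p,uv,z):
    e,d=ray(p,uv);return e+d*(z-e[2])/d[2]
def proj(p,X):
    c=np.array(p["orientation"]).T@(np.array(X)-np.array(p["eye"]));q=np.array(p["camera_matrix"])@np.array([c[0],-c[1],-c[2]]);return q[:2]/q[2]
E
python3 - <<'E'
from h import *
np.set_printoptions(precision=1,suppress=True)
ims=[]
for c in("scene","top"):
    p=r.get_image(c); print(c,p["eye"],{k:v for k,v in p.items() if k not in("image","orientation","eye")}.keys())
    ims.append(p["image"])
    for n,z in(("support_roll",39),("knuckles",82),("clamped_bone",4),("bone_drill",4),("forearm_bones",4),("drill_guide",4)):
        for o in r.place_of(n,p)[:2]: print(n,o["xy"],round(o["confidence"],2),at(p,o["xy"],z))
    for o in r.regions_of("support_roll",p)[:1]:
        cs,_=cv2.findContours(o["mask"].astype(np.uint8),0,1);R=cv2.minAreaRect(max(cs,key=len));print([at(p,q,39) for q in cv2.boxPoints(R)],cv2.boxPoints(R))
    cv2.imwrite(f"pics/{c}0.png",p["image"][:,:,::-1])
print(r.read_state())
E
```

```text
scene [1156.7 -665.2  887.6] dict_keys(['camera_matrix', 'shot'])
support_roll [298.2, 254.0] 0.83 [ 634.4 -151.3   39. ]
knuckles [335.0, 210.7] 0.78 [620.  -28.6  82. ]
bone_drill [89.4, 291.7] 0.96 [ 404.9 -536.3    4. ]
forearm_bones [345.0, 133.2] 0.78 [359.2 285.3   4. ]
drill_guide [161.7, 253.7] 0.93 [ 412.5 -364.6    4. ]
[array([ 529. , -232.6,   39. ]), array([ 477.9, -150.5,   39. ]), array([738.2, -79.6,  39. ]), array([ 771.7, -158.3,   39. ])] [[238.8 244.5]
 [253.4 215. ]
 [356.1 265.7]
 [341.5 295.2]]
top [ 222.1 -142.5 1341.2] dict_keys(['camera_matrix', 'shot'])
support_roll [289.4, 174.4] 0.64 [ 625.7 -155.1   39. ]
knuckles [241.5, 172.9] 0.85 [611.9 -26.3  82. ]
clamped_bone [240.5, 181.0] 0.8 [612.  -17.6   4. ]
bone_drill [425.9, 261.4] 0.71 [ 402.3 -535.9    4. ]
forearm_bones [119.9, 272.0] 0.81 [343.5 294.9   4. ]
drill_guide [364.9, 258.3] 0.61 [ 404.8 -369.4    4. ]
[array([745. , -81.2,  39. ]), array([ 768.9, -150.3,   39. ]), array([ 521.7, -225. ,   39. ]), array([ 499.6, -158.4,   39. ])] [[264.6 133.1]
 [289.3 126.1]
 [313.8 211.9]
 [289.1 219. ]]
{'time_s': 0.8, 'qpos': array([ 1. ,  0.3, -0.2,  1.1, -0. ,  1.4]), 'joint_velocities': array([ 0.,  0.,  0.,  0.,  0., -0.]), 'effort': array([ -0. , -53.7,  33.2,   0. ,  -0. ,   0. ]), 'ee_pos': array([224. , 474.8, 231.3]), 'orientation': array([[-0.9,  0.4,  0. ],
       [ 0.4,  0.9,  0. ],
       [-0. ,  0. , -1. ]]), 'ft_force': array([-0.2,  1. , -0.6]), 'wrist_torque': array([-0.,  0.,  0.]), 'grip_force': 0.0, 'width': 85.0937509686133}
```

View pics/top0.png

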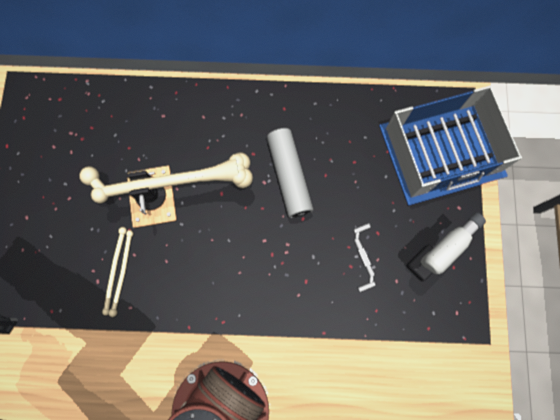

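View pics/scene0.png

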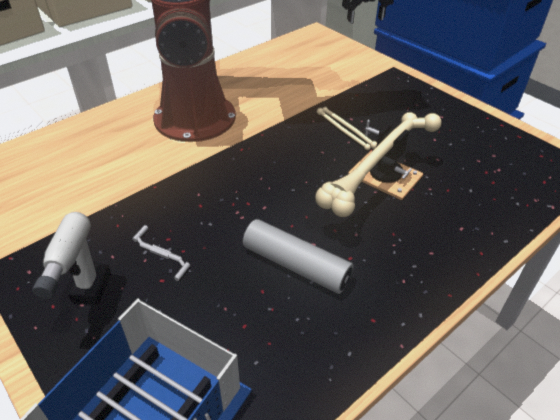

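The top view shows the roll at about (290,174) and the knuckles at about (241,170), with the shaft running left. The scene view has the roll at about (298,255), between the basket and the knuckles at (335,200). Next I fit the roll and bone poses more accurately.

```bash
cat >> h.py <<'E'
from scipy.optimize import minimize
def hullmask(p,P):
    q=np.array([proj(p,x) for x in P]);m=np.zeros((1680,2240),np.uint8)
    h=cv2.convexHull((q*4+1.5).astype(np.int32));cv2.fillConvexPoly(m,h,1);return cv2.resize(m.astype(np.float32),(560,420),interpolation=cv2.INTER_AREA)
def cyl(x,y,a):
    t=np.linspace(0,2*np.pi,40);u=np.array([np.cos(a),np.sin(a),0]);v=np.array([-np.sin(a),np.cos(a),0])
    return [np.array([x,y,39])+s*u+35*(np.cos(k)*v+np.sin(k)*np.array([0,0,1])) for s in(-120,120) for k in t]
def fitroll(views,x0):
    f=lambda s:sum(np.abs(hullmask(p,cyl(s[0],s[1],np.radians(s[2])))-m).sum() for p,m in views)
    S=np.array(x0)+np.array([[0,0,0],[15,0,0],[0,15,0],[0,0,6]])
    o=minimize(f,x0,method="Nelder-Mead",options=dict(initial_simplex=S,xatol=.2,fatol=1));return o.x,o.fun
def rollpose(x0,cams=("scene","top")):
    V=[]
    for c in cams:
        p=r.get_image(c);o=r.regions_of("support_roll",p)
        if o: V.append((p,o[0]["mask"].astype(np.float32)))
    return fitroll(V,x0),[fitroll([v],x0) for v in V],V
E
python3 - <<'E'
from h import *
np.set_printoptions(precision=1,suppress=True)
a,b,V=rollpose([630,-153,17]);print(a,b)
for p,_ in V:
    o=r.regions_of("clamped_bone",p)[0];m=o["mask"]
    print(o["rect"],o["confidence"])
    # bone-frame fit: shaft axis by top rim centres
    ys,xs=np.nonzero(m)
    if p["eye"][0]<500:
        out=[]
        for u in range(150,232,6):
            c=ys[xs==u]
            out.append((u,c.min(),c.max()))
        L=np.array([at(p,(u,(s+t)/2),121)[:2] for u,s,t in out]);print(L)
        w=np.array([at(p,(u,s),121)[0]-at(p,(u,t),121)[0] for u,s,t in out]);print(w)
    cv2.imwrite("pics/m%d.png"%p["shot"],(m*255).astype(np.uint8))
    im=cv2.resize(p["image"][130:260,60:330] if p["eye"][0]<500 else p["image"][90:310,230:450],None,fx=2.8,fy=2.8,interpolation=2)[:,:,::-1]
    cv2.imwrite("pics/c%s.png"%("top" if p["eye"][0]<500 else "scene"),im)
    for n in ("knuckles","clamped_bone"):
        for o in r.place_of(n,p)[:1]: print(n,o["xy"],at(p,o["xy"],82 if n=="knuckles" else 4))
E
```

```text
(array([ 632.6, -155.3,   16.7]), np.float64(231.6875)) [(array([ 634. , -155.8,   16.2]), np.float64(108.125)), (array([ 630.4, -155.2,   17.1]), np.float64(69.25))]
[316.2, 116.3, 440.4, 216.9] 0.84
knuckles [333.8, 207.3] [610.5 -22.9  82. ]
[78.0, 151.0, 253.7, 228.2] 0.93
[[528.  201.1]
 [531.2 186. ]
 [534.4 170.9]
 [536.3 155.6]
 [527.6 139.4]
 [578.8 128.3]
 [582.1 113. ]
 [585.4  97.7]
 [587.3  82.3]
 [591.9  67. ]
 [593.8  51.6]
 [598.5  36.3]
 [601.7  20.9]
 [606.4   5.6]]
[145.4 145.5 145.7 143.1 118.9  24.2  24.2  24.3  27.   24.3  27.1  29.8
  40.7  48.9]
knuckles [242.5, 170.6] [618.4 -28.6  82. ]
clamped_bone [243.3, 178.5] [619.6 -25.1   4. ]
```

View pics/ctop.png

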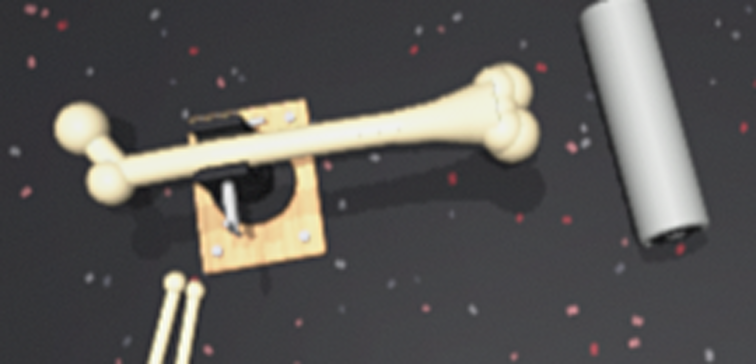

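Request:
arm_command(increments=[{"hand": 1,"slide": [0.65,-1,0],"spin": -1},{"hand": 1,"slide": [0.65,-1,0],"spin": -1},{"hand": 1,"slide": [0.65,-1,0],"spin": -1},{"hand": 1,"slide": [0.65,-1,0],"spin": -1},{"hand": 1,"slide": [0.65,-1,0],"spin": -1}])

```text
time_s: 1.92
ee_pos: [305.7, 349.0, 231.4]
orientation: [[-0.414, 0.91, 0.0], [0.91, 0.414, 0.0], [0.0, 0.0, -1.0]]
ft_force: [-0.0, -0.4, -0.7]
width: 85.3
grip_force: 0.0
```

Request:
arm_command(increments=[{"hand": 1,"slide": [0.65,-1,0],"spin": -1},{"hand": 1,"slide": [0.65,-1,0],"spin": 0},{"hand": 1,"slide": [0.65,-1,0],"spin": 0},{"hand": 1,"slide": [0.65,-1,0],"spin": 0},{"hand": 1,"slide": [0.65,-1,0],"spin": 0}])

```text
time_s: 2.55
ee_pos: [387.0, 224.0, 231.4]
orientation: [[-0.288, 0.958, 0.0], [0.958, 0.288, 0.0], [-0.0, 0.0, -1.0]]
ft_force: [-0.1, 0.2, 0.1]
width: 85.4
grip_force: 0.0
```

Request:
arm_command(increments=[{"hand": 1,"slide": [0.65,-1,0],"spin": 0},{"hand": 1,"slide": [0.65,-1,0],"spin": 0},{"hand": 1,"slide": [0.65,-1,0],"spin": 0},{"hand": 1,"slide": [0.65,-1,0],"spin": 0},{"hand": 1,"slide": [0.65,-1,0],"spin": 0}])

```text
time_s: 3.18
ee_pos: [468.3, 99.0, 231.4]
orientation: [[-0.288, 0.958, 0.0], [0.958, 0.288, 0.0], [0.0, 0.0, -1.0]]
ft_force: [0.3, 0.1, 0.3]
width: 85.0
grip_force: 0.0
```

Request:
arm_command(increments=[{"hand": 1,"slide": [0.65,-1,0],"spin": 0},{"hand": 1,"slide": [0.65,-1,0],"spin": 0},{"hand": 1,"slide": [0.65,-1,0],"spin": 0},{"hand": 1,"slide": [0.65,-1,0],"spin": 0},{"hand": 1,"slide": [0.65,-1,0],"spin": 0}])

```text
time_s: 3.8
ee_pos: [549.5, -26.1, 231.3]
orientation: [[-0.288, 0.958, 0.0], [0.958, 0.288, 0.0], [0.0, 0.0, -1.0]]
ft_force: [0.2, 0.2, 0.4]
width: 85.4
grip_force: 0.0
```

Request:
arm_command(increments=[{"hand": 1,"slide": [0.65,-1,0],"spin": 0},{"hand": 1,"slide": [0.65,-1,0],"spin": 0},{"hand": 1,"slide": [0.65,-1,0],"spin": 0},{"hand": 1,"slide": [0.65,-1,-0.5],"spin": 0},{"hand": 1,"slide": [0.65,-1,-0.5],"spin": 0}])

```text
time_s: 4.42
ee_pos: [630.8, -151.1, 206.0]
orientation: [[-0.288, 0.958, 0.0], [0.958, 0.288, -0.0], [-0.0, 0.0, -1.0]]
ft_force: [-0.4, 1.4, 0.2]
width: 85.3
grip_force: 0.0
```

Request:
arm_command(increments=[{"hand": 1,"slide": [0.12,-0.5,-1],"spin": 0},{"hand": 1,"slide": [0,0,-1],"spin": 0},{"hand": 1,"slide": [0,0,-1],"spin": 0},{"hand": 1,"slide": [0,0,-1],"spin": 0},{"hand": 1,"slide": [0,0,-1],"spin": 0}])

```text
time_s: 5.05
ee_pos: [633.2, -162.7, 80.4]
orientation: [[-0.288, 0.958, -0.0], [0.958, 0.288, 0.0], [0.0, -0.0, -1.0]]
ft_force: [-0.3, -1.2, -0.2]
width: 85.6
grip_force: 0.0
```

Request:
arm_command(increments=[{"hand": 1,"slide": [0,0,-0.2],"spin": 0},{"hand": 1,"slide": [0,0,-0.2],"spin": 0},{"hand": 1,"slide": [0,0,-0.1],"spin": 0},{"hand": 1,"slide": [0,0,-0.1],"spin": 0},{"hand": 1,"slide": [0,0,0],"spin": 0}])

```text
time_s: 5.68
ee_pos: [633.3, -162.7, 66.5]
orientation: [[-0.288, 0.958, 0.0], [0.958, 0.288, -0.0], [-0.0, 0.0, -1.0]]
ft_force: [-0.1, -0.4, -0.4]
width: 85.2
grip_force: 0.0
```

Request:
arm_command(increments=[{"hand": 1,"slide": [0,0,-0.1],"spin": 0},{"hand": 1,"slide": [0,0,-0.08],"spin": 0},{"hand": 1,"slide": [0,0,-0.04],"spin": 0},{"hand": 1,"slide": [0,0,0],"spin": 0},{"hand": 1,"slide": [0,0,0],"spin": 0}])

```text
time_s: 6.3
ee_pos: [633.2, -162.7, 60.9]
orientation: [[-0.288, 0.958, -0.0], [0.958, 0.288, -0.0], [-0.0, -0.0, -1.0]]
ft_force: [-0.7, -0.4, 0.9]
width: 85.4
grip_force: 0.8
```

Request:
arm_command(increments=[{"hand": 1,"slide": [0,0,-0.04],"spin": 0},{"hand": 1,"slide": [0,0,-0.04],"spin": 0},{"hand": 1,"slide": [0,0,0],"spin": 0},{"hand": 1,"slide": [0,0,0],"spin": 0},{"hand": 1,"slide": [0,0,0],"spin": 0}])

```text
time_s: 6.92
ee_pos: [633.6, -163.6, 60.6]
orientation: [[-0.288, 0.958, 0.001], [0.958, 0.288, -0.002], [-0.002, 0.001, -1.0]]
ft_force: [-4.1, -1.9, 15.4]
width: 85.9
grip_force: 7.7
```

Request:
arm_command(increments=[{"hand": 1,"slide": [0,0.15,0],"spin": -0.05},{"hand": 1,"slide": [0,0.2,0],"spin": -0.05},{"hand": 1,"slide": [0,0.2,0],"spin": -0.05},{"hand": 1,"slide": [0,0.2,0],"spin": -0.05},{"hand": 1,"slide": [0,0.2,0],"spin": -0.05}])

```text
time_s: 7.55
ee_pos: [632.4, -140.0, 60.7]
orientation: [[-0.254, 0.967, -0.001], [0.967, 0.254, -0.002], [-0.002, -0.001, -1.0]]
ft_force: [-11.5, -3.8, 20.2]
width: 85.4
grip_force: 10.0
```

```bash
cat > m.py <<'E'
from h import *
import sys
np.set_printoptions(precision=1,suppress=True)
a,b,V=rollpose([float(v) for v in sys.argv[1:4]]);print(a,b)
c,s=np.cos(np.radians(12.1)),np.sin(np.radians(12.1));d=a[0][:2]-[615,-26.5]
print("across %.1f along %.1f yawerr %.1f"%(d@[c,s],d@[-s,c],a[0][2]-12.1))
st=r.read_state();e=st["ee_pos"];al=np.radians(a[0][2]);d=e[:2]-a[0][:2]
print("tcp",e,"rel axial %.1f ahead %.1f"%(d@[np.cos(al),np.sin(al)],d@[-np.sin(al),np.cos(al)]),st["ft_force"],st["time_s"])
E
python3 m.py 630 -143 16
```

```text
(array([ 635.2, -143.2,   14.4]), np.float64(1862.25)) [(array([ 636.4, -142.7,   14.3]), np.float64(339.5625)), (array([ 632.7, -145. ,   13.9]), np.float64(1490.25))]
across -4.7 along -118.4 yawerr 2.3
tcp [ 632.5 -139.8   60.7] rel axial -1.8 ahead 4.0 [-11.2  -3.3  19.9] 7.75
```

Request:
arm_command(increments=[{"hand": 1,"slide": [0.02,0.2,0],"spin": -0.06},{"hand": 1,"slide": [0.02,0.2,0],"spin": -0.06},{"hand": 1,"slide": [0,0.1,0],"spin": 0},{"hand": 1,"slide": [0,0,0],"spin": 0},{"hand": 1,"slide": [0,0,0.6],"spin": 0}])

```text
time_s: 8.38
ee_pos: [633.4, -126.3, 73.5]
orientation: [[-0.238, 0.971, -0.002], [0.971, 0.238, 0.001], [0.001, -0.001, -1.0]]
ft_force: [0.8, -0.2, 0.2]
width: 85.6
grip_force: 0.0
```

Request:
arm_command(increments=[{"hand": 1,"slide": [0,-0.35,0.2],"spin": 0},{"hand": 1,"slide": [0,-0.35,0],"spin": 0},{"hand": 1,"slide": [0,0,0],"spin": 0},{"hand": 1,"slide": [0,0,0],"spin": 0},{"hand": 1,"slide": [0,0,0],"spin": 0}])

```text
time_s: 9.0
ee_pos: [634.1, -143.7, 78.5]
orientation: [[-0.238, 0.971, -0.0], [0.971, 0.238, 0.0], [0.0, -0.0, -1.0]]
ft_force: [0.1, -0.6, -0.3]
width: 85.8
grip_force: 0.0
```

```bash
python3 m.py 635 -137 14
```

```text
(array([ 636.3, -136.7,   14. ]), np.float64(1886.625)) [(array([ 637. , -136.5,   13.8]), np.float64(214.0)), (array([ 632.2, -136.8,   14.7]), np.float64(1638.375))]
across -2.3 along -112.2 yawerr 1.9
tcp [ 634.2 -143.7   78.7] rel axial -3.7 ahead -6.4 [-0.  -0.   0.5] 9.2
```

Request:
arm_command(increments=[{"hand": 1,"slide": [0.02,-0.1,-0.6],"spin": 0},{"hand": 1,"slide": [0,0,-0.12],"spin": 0},{"hand": 1,"slide": [0,0,-0.04],"spin": 0},{"hand": 1,"slide": [0,0,-0.04],"spin": 0},{"hand": 1,"slide": [0,0,0],"spin": 0}])

```text
time_s: 9.82
ee_pos: [634.9, -147.6, 60.2]
orientation: [[-0.238, 0.971, 0.001], [0.971, 0.238, -0.002], [-0.002, 0.0, -1.0]]
ft_force: [-4.6, -2.9, 17.9]
width: 85.5
grip_force: 8.7
```

Request:
arm_command(increments=[{"hand": 1,"slide": [-0.02,0.15,0],"spin": -0.03},{"hand": 1,"slide": [-0.02,0.2,0],"spin": -0.03},{"hand": 1,"slide": [-0.02,0.2,0],"spin": -0.03},{"hand": 1,"slide": [-0.02,0.2,0],"spin": -0.03},{"hand": 1,"slide": [-0.02,0.2,0],"spin": -0.03}])

```text
time_s: 10.45
ee_pos: [631.0, -123.9, 60.6]
orientation: [[-0.217, 0.976, -0.001], [0.976, 0.217, -0.003], [-0.002, -0.002, -1.0]]
ft_force: [-14.2, -3.3, 26.4]
width: 85.6
grip_force: 12.9
```

Request:
arm_command(increments=[{"hand": 1,"slide": [-0.02,0.2,0],"spin": -0.03},{"hand": 1,"slide": [-0.02,0.2,0],"spin": -0.03},{"hand": 1,"slide": [0,0.1,0],"spin": -0.03},{"hand": 1,"slide": [0,0,0],"spin": 0},{"hand": 1,"slide": [0,0,0.6],"spin": 0}])

```text
time_s: 11.08
ee_pos: [630.1, -110.1, 73.1]
orientation: [[-0.205, 0.979, -0.002], [0.979, 0.205, 0.0], [0.001, -0.002, -1.0]]
ft_force: [0.5, -0.0, -1.2]
width: 85.4
grip_force: 0.0
```

```bash
python3 m.py 632 -118 13
```

```text
(array([ 634. , -117.7,   12.5]), np.float64(1679.4375)) [(array([ 635. , -117.9,   12.9]), np.float64(218.6875)), (array([ 630.7, -117. ,   14.7]), np.float64(1458.6875))]
across -0.5 along -93.2 yawerr 0.4
tcp [ 631.4 -110.2   73.6] rel axial -0.9 ahead 7.9 [-0.2  0.   0. ] 11.275
```

Request:
arm_command(increments=[{"hand": 0,"slide": [0,0,1],"spin": 0},{"hand": -1,"slide": [-0.97,-0.39,0],"spin": 0},{"hand": -1,"slide": [-0.97,-0.39,0],"spin": 0},{"hand": -1,"slide": [-0.97,-0.39,0],"spin": 0},{"hand": -1,"slide": [-0.97,-0.39,0],"spin": 0}])

```text
time_s: 11.9
ee_pos: [533.2, -149.2, 98.0]
orientation: [[-0.206, 0.979, -0.001], [0.979, 0.206, 0.0], [0.001, -0.001, -1.0]]
ft_force: [1.2, -0.4, 0.5]
width: 0.1
grip_force: 0.0
```

Request:
arm_command(increments=[{"hand": -1,"slide": [0,0,-0.4],"spin": 0},{"hand": -1,"slide": [0,0,-0.2],"spin": 0},{"hand": -1,"slide": [0,0,0],"spin": 0},{"hand": -1,"slide": [0,0,0],"spin": 0},{"hand": -1,"slide": [0,0,0],"spin": 0}])

```text
time_s: 12.52
ee_pos: [534.6, -149.1, 83.9]
orientation: [[-0.206, 0.979, 0.0], [0.979, 0.206, -0.0], [-0.0, 0.0, -1.0]]
ft_force: [-0.3, 0.3, 0.5]
width: 0.1
grip_force: 0.0
```

```bash
python3 m.py 632 -118 13
python3 - <<'E'
from h import *
for c in("scene","top"):
    p=r.get_image(c)
    for n,z in(("knuckles",82),("clamped_bone",4)):
        for o in r.place_of(n,p)[:1]: print(c,n,at(p,o["xy"],z))
    if c=="top": im=p["image"][120:260,150:350]
    else: im=p["image"][150:300,240:440]
    cv2.imwrite("pics/a_%s.png"%c,cv2.resize(im,None,fx=4,fy=4,interpolation=2)[:,:,::-1])
E
```

```text
(array([ 635.3, -118. ,   12.7]), np.float64(173.25)) [(array([ 635.3, -118. ,   12.7]), np.float64(173.25))]
across 0.6 along -93.7 yawerr 0.6
tcp [ 534.3 -149.2   83.9] rel axial -105.3 ahead -8.2 [-0.4  0.2  0.3] 12.725
scene knuckles [618.3618117  -28.55275528  82.        ]
```

View pics/a_scene.png

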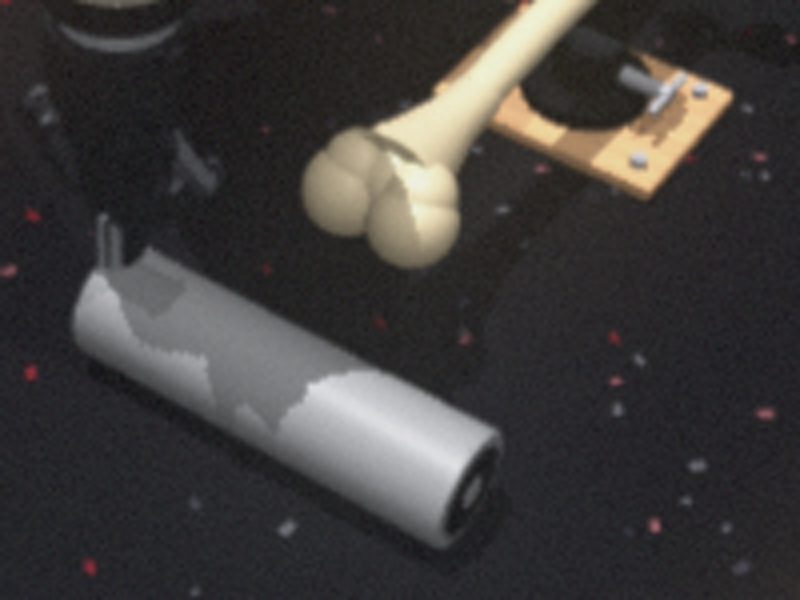

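The scene crop shows the closed fingertips at the roll's near end (110,270), and the roll nearly square to the bone. The knuckles, centred around (380,200), are clear ahead of it.

Request:
arm_command(increments=[{"hand": -1,"slide": [0,0,-0.3],"spin": 0},{"hand": -1,"slide": [0,0,-0.08],"spin": 0},{"hand": -1,"slide": [0,0,-0.04],"spin": 0},{"hand": -1,"slide": [0,0,0],"spin": 0},{"hand": -1,"slide": [0,0,0],"spin": 0}])

```text
time_s: 13.65
ee_pos: [534.1, -149.6, 73.8]
orientation: [[-0.205, 0.979, -0.0], [0.979, 0.205, -0.001], [-0.001, -0.0, -1.0]]
ft_force: [-3.7, -1.8, 8.1]
width: -0.2
grip_force: 4.4
```

Request:
arm_command(increments=[{"hand": -1,"slide": [-0.04,0.15,-0.02],"spin": -0.02},{"hand": -1,"slide": [-0.04,0.2,0],"spin": -0.02},{"hand": -1,"slide": [-0.04,0.2,0],"spin": -0.02},{"hand": -1,"slide": [-0.04,0.2,0],"spin": -0.02},{"hand": -1,"slide": [-0.04,0.2,0],"spin": 0}])

```text
time_s: 14.28
ee_pos: [528.6, -126.0, 73.8]
orientation: [[-0.194, 0.981, -0.001], [0.981, 0.194, -0.002], [-0.002, -0.001, -1.0]]
ft_force: [-7.1, -2.6, 17.2]
width: 0.1
grip_force: 8.6
```

Request:
arm_command(increments=[{"hand": -1,"slide": [-0.04,0.2,0],"spin": 0},{"hand": -1,"slide": [-0.02,0.12,0],"spin": 0},{"hand": -1,"slide": [0,0,0],"spin": 0},{"hand": -1,"slide": [0,0,0],"spin": 0},{"hand": -1,"slide": [0,0,0.4],"spin": 0}])

```text
time_s: 14.9
ee_pos: [527.2, -117.3, 82.6]
orientation: [[-0.195, 0.981, -0.001], [0.981, 0.195, 0.0], [0.001, -0.001, -1.0]]
ft_force: [0.4, 0.0, -0.0]
width: 0.2
grip_force: 0.0
```

```bash
python3 m.py 632 -100 12.5
```

```text
(array([ 632.6, -101.6,   12.5]), np.float64(2283.1875)) [(array([ 633. , -101.5,   12.6]), np.float64(111.875)), (array([ 629.6, -108.1,   16.7]), np.float64(2158.875))]
across 1.5 along -77.1 yawerr 0.4
tcp [ 528.  -117.4   82.8] rel axial -105.6 ahead 7.1 [-0.2 -1.  -0.3] 15.1
```

Request:
arm_command(increments=[{"hand": -1,"slide": [0.07,-0.32,0],"spin": 0},{"hand": -1,"slide": [0.07,-0.32,0],"spin": 0},{"hand": -1,"slide": [0,0,-0.3],"spin": 0},{"hand": -1,"slide": [0,0,-0.08],"spin": 0},{"hand": -1,"slide": [0,0,-0.02],"spin": 0}])

```text
time_s: 15.72
ee_pos: [531.5, -134.0, 73.6]
orientation: [[-0.194, 0.981, 0.001], [0.981, 0.194, -0.001], [-0.001, 0.0, -1.0]]
ft_force: [-3.9, -1.7, 17.1]
width: 0.1
grip_force: 8.4
```

Request:
arm_command(increments=[{"hand": -1,"slide": [-0.04,0.15,0],"spin": 0},{"hand": -1,"slide": [-0.04,0.2,0],"spin": 0},{"hand": -1,"slide": [-0.04,0.2,0],"spin": 0},{"hand": -1,"slide": [-0.04,0.2,0],"spin": 0},{"hand": -1,"slide": [-0.04,0.2,0],"spin": 0}])

```text
time_s: 16.35
ee_pos: [526.0, -110.1, 73.8]
orientation: [[-0.194, 0.981, 0.0], [0.981, 0.194, -0.002], [-0.002, -0.0, -1.0]]
ft_force: [-6.1, -1.8, 18.7]
width: 0.2
grip_force: 9.2
```

Request:
arm_command(increments=[{"hand": -1,"slide": [-0.04,0.2,0],"spin": 0},{"hand": -1,"slide": [-0.03,0.15,0],"spin": 0},{"hand": -1,"slide": [0,0,0],"spin": 0},{"hand": -1,"slide": [0,0,0],"spin": 0},{"hand": -1,"slide": [0,0,0.4],"spin": 0}])

```text
time_s: 16.98
ee_pos: [523.8, -100.7, 82.4]
orientation: [[-0.195, 0.981, -0.001], [0.981, 0.195, 0.0], [0.001, -0.001, -1.0]]
ft_force: [0.5, -0.5, -1.0]
width: -0.1
grip_force: 0.0
```

```bash
python3 m.py 629 -84 12.5
```

```text
(array([628.5, -85.4,  13.1]), np.float64(2292.375)) [(array([629.1, -85.6,  13. ]), np.float64(109.875)), (array([628.9, -88.4,  14.1]), np.float64(2168.1875))]
across 0.8 along -60.4 yawerr 1.0
tcp [ 524.6 -100.9   82.6] rel axial -104.7 ahead 8.6 [-1.3  0.7 -1.1] 17.175
```

Request:
arm_command(increments=[{"hand": -1,"slide": [0.07,-0.34,0],"spin": 0},{"hand": -1,"slide": [0.07,-0.34,0],"spin": 0},{"hand": -1,"slide": [0,0,-0.3],"spin": 0},{"hand": -1,"slide": [0,0,-0.08],"spin": 0},{"hand": -1,"slide": [0,0,-0.02],"spin": 0}])

```text
time_s: 17.8
ee_pos: [528.2, -118.5, 73.4]
orientation: [[-0.194, 0.981, 0.001], [0.981, 0.194, -0.001], [-0.001, 0.0, -1.0]]
ft_force: [-3.2, -1.7, 15.6]
width: 0.1
grip_force: 7.7
```

Request:
arm_command(increments=[{"hand": -1,"slide": [-0.04,0.15,0],"spin": -0.04},{"hand": -1,"slide": [-0.04,0.2,0],"spin": -0.04},{"hand": -1,"slide": [-0.04,0.2,0],"spin": -0.04},{"hand": -1,"slide": [-0.04,0.2,0],"spin": -0.04},{"hand": -1,"slide": [-0.04,0.2,0],"spin": -0.04}])

```text
time_s: 18.42
ee_pos: [522.7, -94.6, 73.8]
orientation: [[-0.167, 0.986, -0.0], [0.986, 0.167, -0.002], [-0.002, -0.0, -1.0]]
ft_force: [-7.2, -1.5, 19.2]
width: 0.0
grip_force: 9.5
```

Request:
arm_command(increments=[{"hand": -1,"slide": [-0.04,0.2,0],"spin": -0.04},{"hand": -1,"slide": [-0.03,0.15,0],"spin": 0},{"hand": -1,"slide": [0,0,0],"spin": 0},{"hand": -1,"slide": [0,0,0],"spin": 0},{"hand": -1,"slide": [0,0,0.4],"spin": 0}])

```text
time_s: 19.05
ee_pos: [520.5, -85.2, 82.5]
orientation: [[-0.162, 0.987, -0.001], [0.987, 0.162, 0.0], [0.001, -0.001, -1.0]]
ft_force: [0.7, 0.0, 0.2]
width: 0.0
grip_force: 0.0
```

```bash
python3 m.py 625 -69 12.5
```

```text
(array([624.3, -69.3,  13.9]), np.float64(134.4375)) [(array([624.3, -69.3,  13.9]), np.float64(134.4375))]
across 0.1 along -43.8 yawerr 1.8
tcp [521.3 -85.3  82.7] rel axial -103.8 ahead 9.1 [0.5 1.3 0.4] 19.25
```

Request:
arm_command(increments=[{"hand": -1,"slide": [0.07,-0.34,0],"spin": 0},{"hand": -1,"slide": [0.07,-0.34,0],"spin": 0},{"hand": -1,"slide": [0,0,-0.3],"spin": 0},{"hand": -1,"slide": [0,0,-0.08],"spin": 0},{"hand": -1,"slide": [0,0,-0.02],"spin": 0}])

```text
time_s: 19.88
ee_pos: [524.9, -102.9, 73.3]
orientation: [[-0.161, 0.987, 0.0], [0.987, 0.161, -0.001], [-0.001, 0.0, -1.0]]
ft_force: [-3.1, -2.0, 13.8]
width: 0.1
grip_force: 6.7
```

Request:
arm_command(increments=[{"hand": -1,"slide": [-0.04,0.15,0],"spin": -0.04},{"hand": -1,"slide": [-0.04,0.2,0],"spin": -0.04},{"hand": -1,"slide": [-0.04,0.2,0],"spin": -0.04},{"hand": -1,"slide": [-0.04,0.2,0],"spin": -0.04},{"hand": -1,"slide": [-0.04,0.2,0],"spin": -0.04}])

```text
time_s: 20.5
ee_pos: [519.3, -79.0, 73.8]
orientation: [[-0.134, 0.991, -0.0], [0.991, 0.134, -0.001], [-0.001, -0.0, -1.0]]
ft_force: [-6.6, -2.1, 19.0]
width: -0.1
grip_force: 9.5
```

Request:
arm_command(increments=[{"hand": -1,"slide": [-0.04,0.2,0],"spin": -0.04},{"hand": -1,"slide": [-0.03,0.15,0],"spin": 0},{"hand": -1,"slide": [0,0,0],"spin": 0},{"hand": -1,"slide": [0,0,0],"spin": 0},{"hand": -1,"slide": [0,0,0.4],"spin": 0}])

```text
time_s: 21.12
ee_pos: [517.3, -69.7, 82.5]
orientation: [[-0.129, 0.992, -0.001], [0.992, 0.129, 0.0], [0.001, -0.001, -1.0]]
ft_force: [0.6, 0.2, -1.3]
width: -0.1
grip_force: 0.0
```

```bash
python3 m.py 621 -53 13
cat > o.py <<'E'
from h import *
import sys
x=[float(v) for v in sys.argv[2:5]]
p=r.get_image("scene");im=p["image"][:,:,::-1].copy()
h=cv2.convexHull(np.array([proj(p,q) for q in cyl(x[0],x[1],np.radians(x[2]))],np.float32))
C=im[130:280,250:450].copy();C=cv2.resize(C,None,fx=4,fy=4,interpolation=2)
cv2.polylines(C,[((h-[250,130])*4+2).astype(np.int32)],True,(0,255,0),1)
cv2.imwrite(sys.argv[1],C)
E
python3 o.py pics/o1.png 620.5 -53 13
```

```text
(array([620.2, -52.3,  12.9]), np.float64(2274.6875)) [(array([620.7, -52.2,  13. ]), np.float64(124.375)), (array([620.7, -60.4,  18.7]), np.float64(2137.9375))]
across -0.3 along -26.3 yawerr 0.8
tcp [518.1 -69.8  82.7] rel axial -103.5 ahead 5.7 [-0.4  0.9 -0.9] 21.325
```

View pics/o1.png

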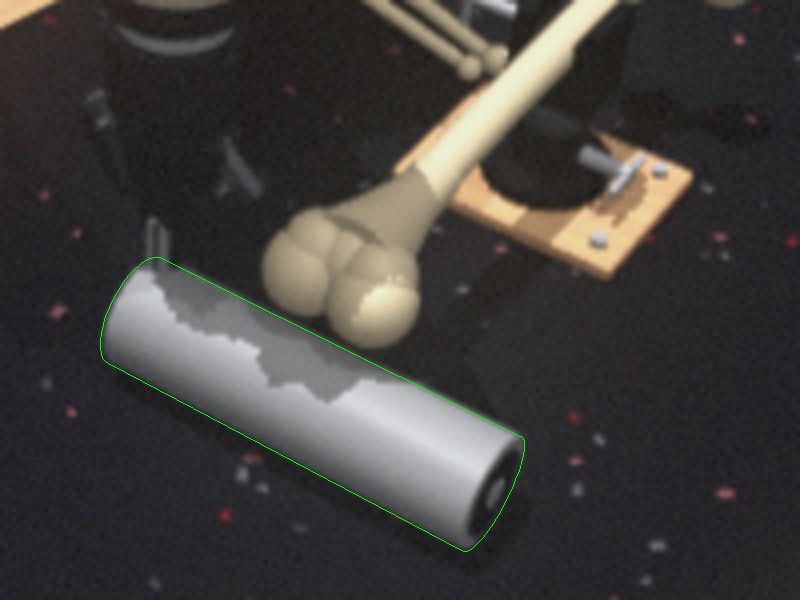

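The overlay fits the roll, whose ends are at about (130,310) and (495,490) in the crop. The knuckles at (340,275) are just ahead of it. I'll refine the knuckle position from the initial masks while making the next, shorter stroke.

Request:
arm_command(increments=[{"hand": -1,"slide": [0.06,-0.28,0],"spin": 0},{"hand": -1,"slide": [0.06,-0.28,0],"spin": 0},{"hand": -1,"slide": [0,0,-0.3],"spin": 0},{"hand": -1,"slide": [0,0,-0.08],"spin": 0},{"hand": -1,"slide": [0,0,-0.02],"spin": 0}])

```text
time_s: 22.0
ee_pos: [521.2, -84.5, 73.5]
orientation: [[-0.128, 0.992, 0.001], [0.992, 0.128, -0.001], [-0.001, 0.0, -1.0]]
ft_force: [-3.9, -2.4, 16.4]
width: -0.1
grip_force: 8.1
```

Request:
arm_command(increments=[{"hand": -1,"slide": [-0.04,0.15,0],"spin": -0.03},{"hand": -1,"slide": [-0.04,0.2,0],"spin": -0.03},{"hand": -1,"slide": [-0.04,0.2,0],"spin": -0.03},{"hand": -1,"slide": [-0.03,0.2,0],"spin": -0.03},{"hand": -1,"slide": [-0.03,0.15,0],"spin": -0.03}])

```text
time_s: 22.62
ee_pos: [515.9, -61.7, 73.8]
orientation: [[-0.107, 0.994, -0.0], [0.994, 0.107, -0.001], [-0.001, -0.001, -1.0]]
ft_force: [-8.0, -2.2, 20.4]
width: 0.0
grip_force: 10.0
```

Request:
arm_command(increments=[{"hand": -1,"slide": [-0.02,0.1,0],"spin": 0},{"hand": -1,"slide": [0,0,0],"spin": 0},{"hand": -1,"slide": [0,0,0],"spin": 0},{"hand": -1,"slide": [0,0,0],"spin": 0},{"hand": -1,"slide": [0,0,0.4],"spin": 0}])

```text
time_s: 23.25
ee_pos: [515.3, -58.7, 82.5]
orientation: [[-0.108, 0.994, -0.001], [0.994, 0.108, 0.0], [0.0, -0.001, -1.0]]
ft_force: [0.9, 0.7, -0.1]
width: -0.0
grip_force: 0.0
```

```bash
python3 m.py 618 -39 13; python3 o.py pics/o2.png 617.5 -39 13; ls pics
python3 - <<'E'
from h import *
from scipy.optimize import least_squares
import glob
P={c:r.get_image(c) for c in("top","scene")}
f=sorted(glob.glob("pics/m*.png"),key=lambda s:int(s[6:-4]));ms=cv2.imread(f[0],0)>0;mt=cv2.imread(f[1],0)>0
def ext(m,c):
    ys,xs=np.nonzero(m)
    if c=="top":
        k=xs>228;return [xs.max()+1,ys[k].min(),ys[k].max()+1]
    k=(xs<360)&(ys>175);return [xs.min(),ys[k].max()+1]
obs=np.array(ext(mt,"top")+ext(ms,"scene"),float);print(obs)
a=np.radians(12.1);u=np.array([np.cos(a),np.sin(a),0]);v=np.array([-np.sin(a),np.cos(a),0])
T,Q=np.meshgrid(np.linspace(0,2*np.pi,60),np.linspace(0,np.pi,40))
def model(s):
    o=[]
    pts=[np.array([s[0],s[1],117])+sg*22*u+25*np.sin(q)*np.cos(t)*u+28*np.sin(q)*np.sin(t)*v+np.array([0,0,35*np.cos(q)]) for sg in(-1,1) for t,q in zip(T.ravel(),Q.ravel())]
    A=np.array([proj(P["top"],x) for x in pts])+.5;B=np.array([proj(P["scene"],x) for x in pts])+.5
    return np.array([A[:,0].max(),A[:,1].min(),A[:,1].max(),B[:,0].min(),B[:,1].max()])
R=least_squares(lambda s:model(s)-obs,[615,-26.5],diff_step=1e-3);print(R.x,R.fun)
E
```

```text
(array([618.5, -39.9,  13.2]), np.float64(2327.4375)) [(array([618.6, -39.6,  12.8]), np.float64(164.375)), (array([609.3, -40.8,  23. ]), np.float64(2157.125))]
across 0.6 along -13.9 yawerr 1.1
tcp [516.1 -58.9  82.7] rel axial -104.0 ahead 5.0 [ 0.4  0.1 -0.1] 23.45
a_scene.png
a_top.png
cscene.png
ctop.png
m3.png
m4.png
o1.png
o2.png
scene0.png
top0.png
[253. 153. 188. 315. 217.]
[610.6691635  -26.71851822] [ 0.20366886 -1.21149071 -0.21944515 -0.65574971 -1.31363116]
```

View pics/o2.png

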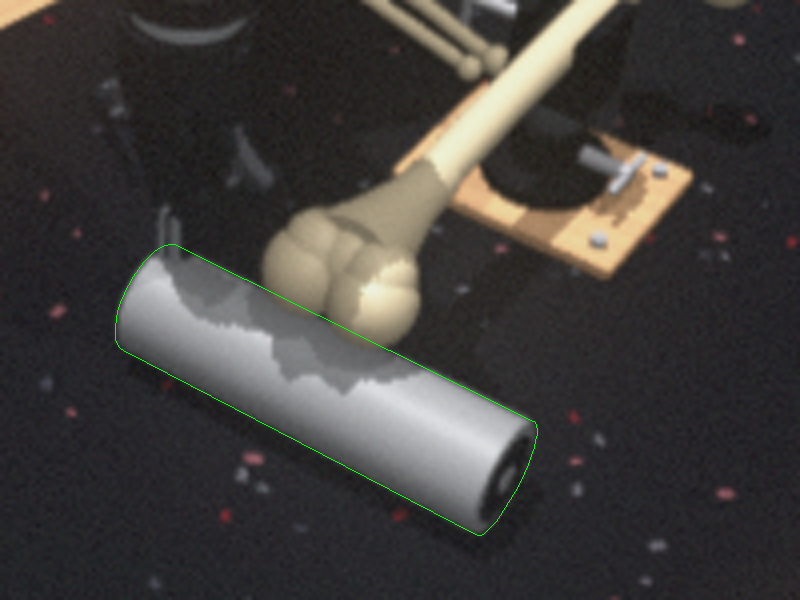

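The overlay still fits, with the roll's top edge now under the front of the knuckles at (330,310). About 13 mm remains, so this is the last short stroke.

Request:
arm_command(increments=[{"hand": -1,"slide": [0.05,-0.23,0],"spin": 0},{"hand": -1,"slide": [0.05,-0.23,0],"spin": 0},{"hand": -1,"slide": [0,0,-0.3],"spin": 0},{"hand": -1,"slide": [0,0,-0.08],"spin": 0},{"hand": -1,"slide": [0,0,-0.02],"spin": 0}])

```text
time_s: 24.22
ee_pos: [518.8, -71.0, 73.5]
orientation: [[-0.107, 0.994, 0.001], [0.994, 0.107, -0.001], [-0.001, 0.001, -1.0]]
ft_force: [-5.1, -1.2, 17.6]
width: 0.1
grip_force: 8.6
```

Request:
arm_command(increments=[{"hand": -1,"slide": [-0.05,0.15,0],"spin": -0.04},{"hand": -1,"slide": [-0.05,0.2,0],"spin": -0.04},{"hand": -1,"slide": [-0.05,0.2,0],"spin": -0.04},{"hand": -1,"slide": [-0.05,0.2,0],"spin": -0.04},{"hand": -1,"slide": [-0.04,0.16,0],"spin": -0.04}])

```text
time_s: 24.85
ee_pos: [513.3, -47.9, 73.8]
orientation: [[-0.08, 0.997, 0.002], [0.997, 0.08, -0.001], [-0.001, 0.002, -1.0]]
ft_force: [-3.7, -1.0, 14.4]
width: 0.1
grip_force: 7.4
```

Request:
arm_command(increments=[{"hand": -1,"slide": [-0.03,0.1,0],"spin": 0},{"hand": -1,"slide": [-0.01,0.06,0],"spin": 0},{"hand": -1,"slide": [0,0,0],"spin": 0},{"hand": -1,"slide": [0,0,0],"spin": 0},{"hand": -1,"slide": [0,0,0.4],"spin": 0}])

```text
time_s: 25.48
ee_pos: [511.0, -43.5, 82.5]
orientation: [[-0.08, 0.997, -0.001], [0.997, 0.08, 0.0], [0.0, -0.001, -1.0]]
ft_force: [-0.6, 0.4, -1.1]
width: -0.6
grip_force: 0.0
```

```bash
python3 m.py 614 -27 13; python3 o.py pics/o3.png 615 -26.5 12.5
```

```text
(array([614.2, -26.8,  13.2]), np.float64(2422.3125)) [(array([615.2, -26.6,  12.9]), np.float64(299.875)), (array([613.1, -32.6,  18. ]), np.float64(2114.4375))]
across -0.8 along -0.1 yawerr 1.1
tcp [511.5 -43.6  82.7] rel axial -103.9 ahead 7.0 [-0.6  0.4 -0. ] 25.675
```

View pics/o3.png

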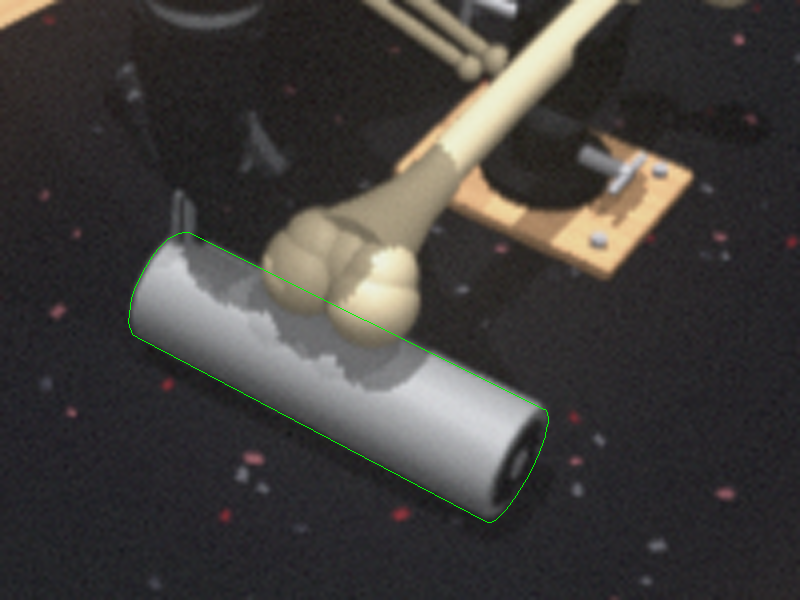

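The overlay at (615, -26.5, 12.5°) matches the roll, now under both knuckles at (340,280). I'll retreat upward and toward the robot, then check with a clear view.

Request:
arm_command(increments=[{"hand": -1,"slide": [0,0,1],"spin": 0},{"hand": -1,"slide": [-0.5,0,1],"spin": 0},{"hand": -1,"slide": [-0.8,-0.5,1],"spin": 0},{"hand": -1,"slide": [-1,-1,1],"spin": 0},{"hand": -1,"slide": [-1,-1,1],"spin": 0}])

```text
time_s: 26.35
ee_pos: [428.0, -106.5, 208.2]
orientation: [[-0.081, 0.997, -0.001], [0.997, 0.081, 0.0], [0.0, -0.001, -1.0]]
ft_force: [-0.4, -1.1, 0.7]
width: -0.2
grip_force: 0.0
```

Request:
arm_command(increments=[{"hand": -1,"slide": [-1,-1,0],"spin": 0},{"hand": -1,"slide": [-0.5,-1,0],"spin": 0},{"hand": -1,"slide": [0,-1,0],"spin": 0},{"hand": -1,"slide": [0,-1,0],"spin": 0},{"hand": -1,"slide": [0,0,0],"spin": 0}])

```text
time_s: 26.98
ee_pos: [391.3, -207.2, 207.4]
orientation: [[-0.078, 0.997, -0.0], [0.997, 0.078, 0.0], [0.0, -0.0, -1.0]]
ft_force: [0.3, 0.5, -1.1]
width: 0.3
grip_force: 0.0
```

```bash
python3 m.py 614 -27 13
python3 - <<'E'
from h import *
a=np.radians(12.1)
p=r.get_image("top");C=cv2.resize(p["image"][110:250,150:340],None,fx=4,fy=4,interpolation=2)[:,:,::-1].copy()
h=cv2.convexHull(np.array([proj(p,q) for q in cyl(614,-26.8,np.radians(12.6))],np.float32))
cv2.polylines(C,[((h-[150,110])*4+2).astype(np.int32)],True,(0,255,0),1);cv2.imwrite("pics/f.png",C)
for n in("bone_drill","forearm_bones","drill_guide","knuckles"):
    for o in r.place_of(n,p)[:1]:print(n,at(p,o["xy"],82 if n=="knuckles" else 4))
E
```

```text
(array([615.3, -25.4,  13.1]), np.float64(290.375)) [(array([615.3, -25.4,  13.1]), np.float64(290.375))]
across 0.5 along 1.0 yawerr 1.0
tcp [ 391.3 -205.4  207.6] rel axial -259.0 ahead -124.3 [ 1.1  0.3 -0.1] 27.175
bone_drill [ 407.44837719 -534.72392478    4.        ]
forearm_bones [345.3929747  301.91930074   4.        ]
drill_guide [ 406.95854439 -361.72343437    4.        ]
knuckles [619.24626459 -35.84715075  82.        ]
```

View pics/f.png

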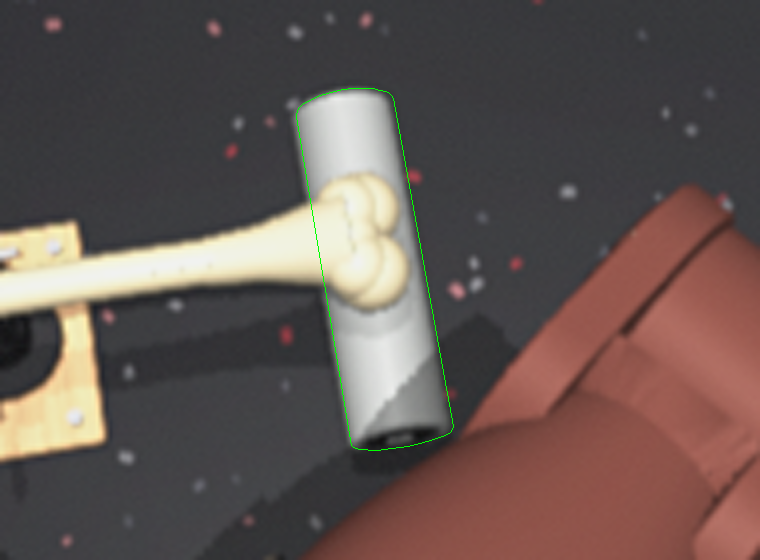

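The top view shows the roll, from (345,100) to (400,435) in the crop, square and centred under the knuckles at (363,240), with the arm clear of it. The other objects have not moved.

```bash
python3 -c "from bench import r; print(r.sign_off())"
```

```text
the job is handed in; nothing more can be done
None
```

The roll is at rest under the knuckles, within about 3 mm of centre and 1° of square by my camera fits, the other objects haven't moved, and I handed the job in after about 27 s.

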